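# Gauge a batch of punches in a sprung-jaw fixture

### The job

Check the batch of punches that stands on the green mat. Put each one nose up into a nest of its own on the gauging fixture: push the sprung jaw back with the punch itself, lower it behind the front lip, centred on the yellow line, and let the jaw hold it flat on the base. When all are loaded, swing the gauge bridge gently right down so that a foot reads on every punch, press the green key and then the blue key (never the red one), swing the bridge up out of the way again and stand all the punches back on the mat, nose up, leaving everything else alone.

Things in the scene. Friction and masses are not known exactly. Their poses are not given: they have to be found in the camera images.
- fixture: Fixed dark steel gauging fixture; base plate 190 (x) x 250 (y) x 20 mm, origin at the centre of its underside on the granite, -x side towards the robot. Three nests 80 mm apart along y, each with a steel front lip, a brass sprung jaw behind it (+x) and a yellow centre line on the base. Two rear posts, 93 mm high, carry the bridge: hinge axis along y, 75 mm behind (+x) the origin, 81 mm up.
- nest_0 (a point): Left (+y) nest: where the centre of a seated punch's underside comes, on the base top 20 mm above the granite; axes as the fixture's. Front lip: rear face 18 mm in front (-x) of this point, 12 mm thick in x, 28 mm wide in y, 10 mm high above the base. Nothing stands beside the nest in y. All three nests are alike.
- nest_1 (a point): Middle nest, the same point. Sprung jaw: 28 mm wide in y, 32 mm high above the base, slides in x; at rest its face is exactly over this point, so the gap to the lip is only 18 mm. It can be pushed back (+x) up to 30 mm, pressing back with 2.5 N plus 0.35 N per mm. A seated punch touches lip and jaw.
- nest_2 (a point): Right (-y) nest, the same point; lip and jaw as in the others.
- bridge (a joint): Swing-over gauge bridge (aluminium frame with three brass-cased dials), hinge along the fixture's y. 0 = down and home on its stop, frame level 81 mm above the granite; grows as it is swung up and back, to 1.9 rad; upright at 1.57. Stiff hinge: it stays where it is left and needs about 2 to 6 N at the handle.
- bridge_handle (a point): Middle of the bridge's handle, a black round bar 12 mm thick, 86 mm long between its two side brackets, along the fixture's y, 175 mm from the hinge axis. Bridge down: 81 mm above the granite in front of the nests, pinched from above with 40 mm clear between bar and frame; bridge up: the topmost part.
- foot_0 (a joint): Sprung gauge foot (8 mm steel plunger) under the bridge, over nest 0: 0 = fully out; grows as it is pressed into the bridge (to 0.015 m), under 1 N. With the bridge home and a seated punch under it reads about 0.007 m (the punch is 42 mm high); over an empty nest 0.
- foot_1 (a joint): Sprung gauge foot (8 mm steel plunger) under the bridge, over nest 1: 0 = fully out; grows as it is pressed into the bridge (to 0.015 m), under 1 N. With the bridge home and a seated punch under it reads about 0.007 m (the punch is 42 mm high); over an empty nest 0.
- foot_2 (a joint): Sprung gauge foot (8 mm steel plunger) under the bridge, over nest 2: 0 = fully out; grows as it is pressed into the bridge (to 0.015 m), under 1 N. With the bridge home and a seated punch under it reads about 0.007 m (the punch is 42 mm high); over an empty nest 0.
- punch_a: Steel punch, 220 to 350 g: rectangular shank 36 mm (x) x 40 mm (y) x 24 mm high, on it a round nose 18 mm thick and 18 mm high (42 mm overall). Origin at the centre of the underside, z up through the nose. It starts upright on the mat. Two or three of the four are present; all alike.
- punch_b: Steel punch, 220 to 350 g: rectangular shank 36 mm (x) x 40 mm (y) x 24 mm high, on it a round nose 18 mm thick and 18 mm high (42 mm overall). Origin at the centre of the underside, z up through the nose. It starts upright on the mat. Two or three of the four are present; all alike.
- punch_c: Steel punch, 220 to 350 g: rectangular shank 36 mm (x) x 40 mm (y) x 24 mm high, on it a round nose 18 mm thick and 18 mm high (42 mm overall). Origin at the centre of the underside, z up through the nose. It starts upright on the mat. Two or three of the four are present; all alike.
- punch_d: Steel punch, 220 to 350 g: rectangular shank 36 mm (x) x 40 mm (y) x 24 mm high, on it a round nose 18 mm thick and 18 mm high (42 mm overall). Origin at the centre of the underside, z up through the nose. It starts upright on the mat. Two or three of the four are present; all alike.
- mat: Thin green mat 200 x 200 mm flat on the granite (top 1 mm), origin at its centre. It may be left or right of the fixture.
- readout: Grey readout box 110 (x) x 190 (y) mm, 40 mm high in front and 70 mm at the back (from 20 mm behind its centre), origin at the centre of its underside; fixed. Three round sprung keys 26 mm across stand on its front part in a row along y, 60 mm apart: green at +y, blue in the middle, red at -y.
- key_green (a joint): The green key, which takes the reading: 0 = up, 0.006 m = fully down (5 N), springs back.
- key_green_top (a point): Centre of the top of the green key.
- key_blue (a joint): The blue key, which stores it: 0 = up, 0.006 m = fully down (5 N), springs back.
- key_blue_top (a point): Centre of the top of the blue key.
- key_red (a joint): The red key, which clears the memory: 0 = up, 0.006 m = fully down (5 N), springs back.
- key_red_top (a point): Centre of the top of the red key.
- step_block: Hardened steel step block, 50 x 30 x 60 mm, loose bystander; origin centre of underside.
- bore_gauge: Dial bore gauge lying on the granite, 215 mm long, brass case 56 mm across; loose bystander; origin on the underside, the tube along x.
- pilot_punch: Polished pilot punch lying on its side, 100 mm long, 24 mm head; loose bystander; origin on the underside, its length along x.
Things that resemble listed ones, but are neither listed nor needed, are in the scene too. What is shaped like the punch_b but pink is not meant.

How it is judged:
By the outcome, as a careful person would: the job done as asked, in the order asked, and still so for the second after the job is handed in, with the robot touching nothing.
Of punch_a, punch_b, punch_c, punch_d only 2 to 3 are there at a start; the rules pass over those that are not, and their reading is None.
At some moment in a run one of punch_a, punch_b, punch_c, punch_d may be knocked a few centimetres aside while the robot is not near it.
Once in a run the grip may slacken for a moment while it holds something.
It also fails if it takes over 210 s, if anything falls off the work surface, if the arm or the gripper's body presses on something with over 40 N, if the wrist force passes 120 N, or if a joint passes its speed limit or range.

### The arm

A 6-joint arm with a two-finger parallel gripper is mounted at the origin on the work surface. World frame = base frame: x ahead of the robot, y to its left, z up, the work surface at z = 0. Lengths are in mm, angles in rad, forces in N, time in s.
With the tool pointing down it reaches from about 350 to 875 mm from the base axis. Payload 4.2 kg.
Tool frame: the origin (TCP) lies at the centre of the arm's flange, where the gripper is bolted on; the fingertips stand finger_overhang ahead of it and the grasp point (between the pads) lies 164 mm ahead of it (finger_overhang is the distance from the TCP to the fingertips, in mm); z points along the fingers, y is the line along which they close (so a half turn about z gives the same grasp; the last joint's range is limited). The gripper opens to 87 mm and grips with 3 to 60 N. Pads are 19 mm wide; open, the fingers measure 117 mm over their backs; the gripper's body (75 mm by 190 mm) begins 51 mm behind the grasp point.
Start: joints at [1.493, 0.385, 0.008, 0, -1.194, -0.259], TCP at [206.51, 589.876, 404.75] pointing down, gripper open.
Joint ranges: [-3.14, 3.14], [-1.21, 2.06], [-1.07, 1.41], [-3.16, 2.05], [-2.99, -0.16], [-3.1, 3.1]. Speed limits (rad/s): [2.79, 2.79, 3.14, 3.14, 3.14, 3.14].

### API

Orientations are given as a unit quaternion [w, x, y, z].
In Python, from bench import get_obs, get_image, close_job, outline_of, finger_overhang gives the robot as it stands.
- The arm moves only by the shell command python3 -m crank 'ROWS' [OPENING] [FORCE]. ROWS is JSON, a list of rows, each a list of 4 numbers: the shift along the tool's x, y, z in m, then the turn about the tool's z in rad. A call has 1 to 10 rows; each row is the pose to reach, as a shift and turn from the pose commanded when the call began, along the tool's axes at that moment; what a row does not reach only later rows make up. A row lasts 1/8 s, in which the tool goes at most 62.5 mm and 10.7 degrees, less where a joint would pass 70% of its speed; a pose out of reach is approached as far as the arm can. A call with a gripper value outside its range is refused whole. OPENING is the opening, from -1 (shut) to 1 (fully open), set as the call begins (- or left out, the last holds). The fingers move at their own pace and stop on an object; FORCE is the grip in N (left out, the last holds). Time passes only in rows, so rows that repeat a pose let the fingers close. It gives the time, the measured TCP pose, the force, the opening and the grip force at its end, in the units of the state.
- get_obs(): the state, without advancing time (a new reading comes with each control period).
- get_image(name): name is "scene" or "top" or "wrist"; returns a dict with "pixels" (384x512x3 uint8, blue, green, red), "depth" (384x512 float32, mm along the optical axis (not along the pixel's ray), 0 where there is no reading), "fx", "fy", "cx", "cy" (pixels), "cam_to_world" (4x4, takes a point from camera to world coordinates). Camera axes: x right, y down, z forward; pixel columns grow to the right and rows downward; lengths in mm; the calibration is good to about 2 mm. The wrist camera is an equidistant fisheye: a pixel r from the principal point sees the ray r / f radians off the axis. A picture is of the moment at which its call begins.
- close_job(): hands the job in; it is judged then, once.
Trained networks look in a picture, given as the dict that the camera call returned (one of the last four; its "shot" number tells which), for a name from the list of things; names that differ only in an ending like _2 or _b are one class to them, and where a whole thing is asked for, a point or a joint stands for the part that bears it (a point fixed in the world has none). Each returns a list of dicts, best first, with "p" (0 to 1); they miss things now and then, are a little off and sometimes report something else, mostly with a low value. They report only what shows in the picture. A call takes as long as a camera call. They do not tell look-alikes from the thing itself.
- outline_of(query, picture): "mask" (384x512 bool, what is visible of it) and "xy" ([column, row] in pixels, amid what is visible of it).
The state is a dict: "time_s": time; "joint_positions": joint angles; "qvel": joint speeds; "tau": joint torques, N m; "position": TCP position; "eef_rot": TCP orientation; "force": force on the tool from outside, world axes, zero at the start; "wrist_torque": the same for the moment, N m; "grip_width": finger opening in mm; "grasp_force": force on a finger pad.
Only numpy, scipy, OpenCV 4.12 (cv2) and the standard library are available. Lean on these libraries where they do the work, as an engineer would, in place of code of your own. Each camera call takes 0.05 s, during which the arm holds its last target. There are 200 camera calls.

## Working session

There is one attempt and no reset: what is moved stays moved. The work goes in short steps, Python scripts to look and compute and a shell command to move; the robot and the scene stay as the last step left them, time stands still between calls to the robot, and variables do not carry over. Pictures are saved under pics/ and viewed, at most 14 in all, crops included, and the job is handed in when it is done.

```bash
ls; mkdir -p pics
python3 - <<'E'
from bench import *
import cv2,numpy as np
o=get_obs();print(o,finger_overhang)
a=get_image("scene");b=get_image("top")
cv2.imwrite("pics/s.png",a["pixels"]);cv2.imwrite("pics/t.png",b["pixels"])
print(b["cam_to_world"],b["fx"],a["cam_to_world"])
E
```

```text
pics
{'time_s': 0.0, 'joint_positions': array([ 1.49257578e+00,  3.85567054e-01,  6.64497582e-03, -5.04838420e-04,
       -1.19400303e+00, -2.58610920e-01]), 'qvel': array([-0.00068037,  0.00014087, -0.00043985, -0.00141644, -0.00010185,
        0.0005719 ]), 'tau': array([-6.13410907e-05, -3.90662706e+01,  1.87410951e+01,  4.21991006e+00,
        1.10538592e-02, -1.90944297e-04]), 'position': array([206.45299294, 589.70572061, 403.65946315]), 'eef_rot': array([ 1.08119679e-03,  9.85835360e-01, -1.67712416e-01, -1.37786331e-04]), 'force': array([0.51731404, 0.09340911, 0.90960445]), 'wrist_torque': array([-0.03086986, -0.04576341, -0.01615433]), 'grasp_force': 0.0, 'grip_width': 87.02606219094503} 182.2
[[ 1.85516052e-02 -9.97951726e-01  6.12224662e-02  4.93742234e+02]
 [-9.99747008e-01 -1.92942148e-02 -1.15608407e-02  4.46527749e+01]
 [ 1.27184003e-02 -6.09925052e-02 -9.98057191e-01  1.21041135e+03]
 [ 0.00000000e+00  0.00000000e+00  0.00000000e+00  1.00000000e+00]] 430.4474442741069 [[ 8.41737120e-01  4.34181806e-01 -3.20881257e-01  9.33769752e+02]
 [ 5.39886924e-01 -6.75990060e-01  5.01557123e-01 -5.53998464e+02]
 [ 8.54437283e-04 -5.95418843e-01 -8.03415006e-01  1.04275887e+03]
 [ 0.00000000e+00  0.00000000e+00  0.00000000e+00  1.00000000e+00]]
```

View pics/s.png

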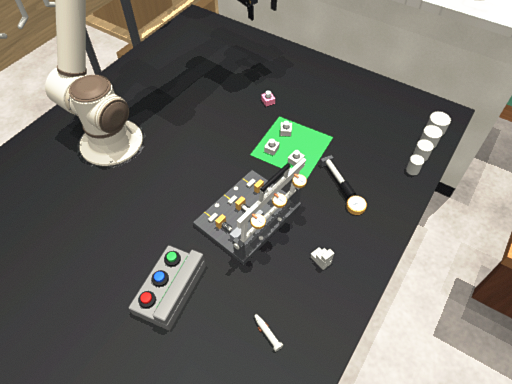

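View pics/t.png

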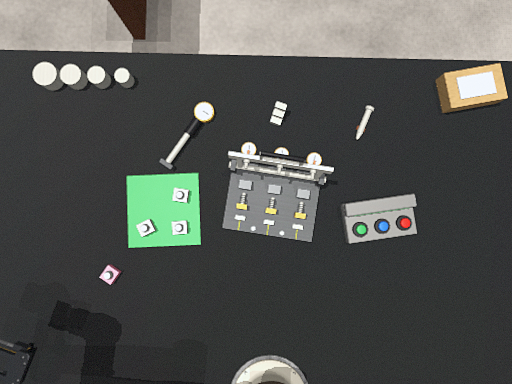

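```bash
cat > h.py <<'E'
from bench import *
import cv2,numpy as np
from scipy.spatial.transform import Rotation as R
def rays(im,uv):
    uv=np.atleast_2d(np.asarray(uv,float)); x=(uv[:,0]-im["cx"])/im["fx"]; y=(uv[:,1]-im["cy"])/im["fy"]
    if im.get("fish"):
        r=np.hypot(x,y)+1e-12; s=np.tan(r)/r; x=x*s;y=y*s
    return np.c_[x,y,np.ones(len(x))]
def shot(n):
    im=get_image(n); im["fish"]=n=="wrist"; return im
def w(im,c): T=im["cam_to_world"]; return c@T[:3,:3].T+T[:3,3]
def at_z(im,uv,z):   # pixel -> world on plane z
    T=im["cam_to_world"]; d=rays(im,uv)@T[:3,:3].T; o=T[:3,3]
    return o+d*((z-o[2])/d[:,2])[:,None]
def cloud(im,mask):
    m=mask&(im["depth"]>0); v,u=np.nonzero(m); return w(im,rays(im,np.c_[u,v])*im["depth"][v,u][:,None])
def tri(imgs,uvs): # two-ray intersection
    A=np.zeros((3,3));b=np.zeros(3)
    for im,uv in zip(imgs,uvs):
        T=im["cam_to_world"];d=(rays(im,uv)@T[:3,:3].T)[0];d/=np.linalg.norm(d);P=np.eye(3)-np.outer(d,d);A+=P;b+=P@T[:3,3]
    return np.linalg.solve(A,b)
def tool():
    o=get_obs();q=o["eef_rot"];return o["position"],R.from_quat([q[1],q[2],q[3],q[0]]).as_matrix(),o
def go(target,yaw=None): # tool-frame shift (m) of TCP to world target, and turn so tool y points along world yaw
    p,M,o=tool(); s=M.T@(np.asarray(target,float)-p)/1000
    t=None
    if yaw is not None:
        cur=np.arctan2(M[1,1],M[0,1]); t=-((yaw-cur+np.pi/2)%np.pi-np.pi/2)
    return s.round(4),t
E
python3 - <<'E'
from h import *
a=shot("scene");b=shot("top")
for q in ["punch_a","nest_0","fixture","mat","readout","bridge_handle","key_green","key_blue","key_red"]:
    for nm,im in(("scene",a),("top",b)):
        for d in outline_of(q,im)[:4]:
            c=cloud(im,d["mask"])
            print(q,nm,round(d["p"],2),np.round(d["xy"]),d["mask"].sum(),np.median(c,0).round() if len(c) else None,c[:,2].max().round() if len(c) else '')
print(tool()[1].round(3))
E
```

```text
punch_a scene 0.75 [270. 151.] 156 [463. 246.  23.] 46.0
punch_a scene 0.57 [288. 131.] 163 [460. 338.  23.] 43.0
punch_a scene 0.48 [293. 161.] 146 [550. 245.  24.] 46.0
punch_a scene 0.43 [269.  98.] 141 [332. 433.  22.] 46.0
punch_a top 0.76 [144. 231.] 218 [455. 343.  24.] 47.0
punch_a top 0.71 [180. 192.] 151 [546. 250.  25.] 46.0
punch_a top 0.5 [110. 274.] 255 [330. 436.  23.] 47.0
nest_0 scene 0.87 [252. 211.] 5993 [595. -24.  23.] 265.0
nest_0 scene 0.71 [273. 194.] 1988 [625. -18. 184.] 265.0
nest_0 top 0.8 [275. 195.] 7737 [557.  -3.  21.] 265.0
fixture scene 0.89 [248. 211.] 6093 [596. -23.  23.] 265.0
fixture scene 0.41 [268. 332.] 280 [ 764. -258.   19.] 29.0
fixture scene 0.29 [160. 276.] 81 [ 474. -298.   62.] 67.0
fixture top 0.97 [272. 191.] 7859 [559.  -3.  21.] 265.0
mat scene 0.94 [299. 146.] 2084 [510. 314.   0.] 180.0
mat top 0.56 [162. 207.] 4522 [508. 307.   0.] 30.0
mat top 0.46 [182. 195.] 216 [546. 249.  24.] 46.0
readout scene 0.75 [169. 285.] 3524 [ 507. -305.   51.] 75.0
readout scene 0.42 [156. 278.] 96 [ 474. -297.   62.] 67.0
readout top 0.77 [377. 217.] 2887 [ 492. -286.   50.] 75.0
readout top 0.3 [281. 162.] 1930 [622.  -9. 191.] 265.0
bridge_handle scene 0.85 [272. 196.] 2042 [624. -15. 183.] 265.0
bridge_handle top 0.85 [277. 162.] 1997 [622. -11. 187.] 265.0
key_green top 0.42 [361. 228.] 73 [ 463. -237.   61.] 65.0
key_green top 0.35 [179. 226.] 191 [458. 249.  25.] 46.0
key_blue scene 0.63 [158. 276.] 67 [ 475. -299.   62.] 67.0
key_blue scene 0.34 [252. 214.] 5934 [594. -24.  23.] 265.0
key_blue scene 0.31 [322. 253.] 321 [785. -20.  37.] 65.0
key_blue top 0.39 [379. 226.] 75 [ 472. -295.   61.] 66.0
key_red scene 0.44 [147. 300.] 83 [ 485. -356.   62.] 67.0
[[ 0.944 -0.33   0.   ]
 [-0.33  -0.944 -0.   ]
 [ 0.     0.    -1.   ]]
```

Run:
```python
from h import *
b=shot("top");p=b["pixels"]
x=np.hstack([cv2.resize(p[125:255,215:425],None,fx=3.8,fy=3.8,interpolation=2)])
cv2.imwrite("pics/tc.png",x)
```

```text
(no output)
```

View pics/tc.png

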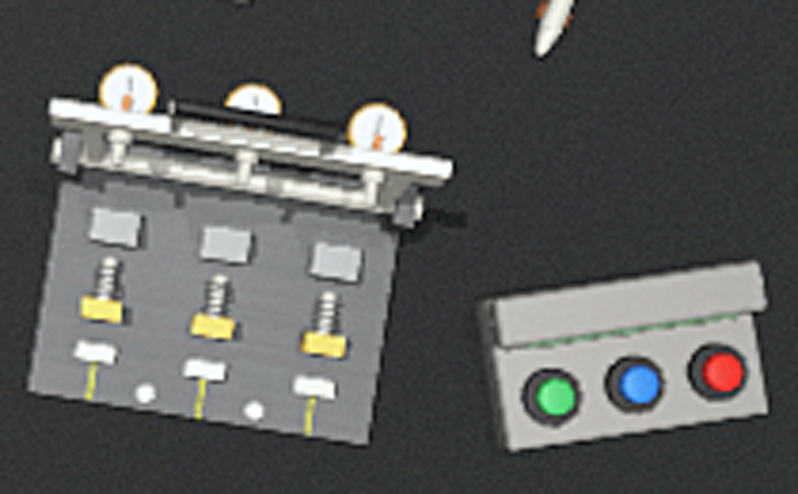

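```bash
python3 -m crank '[[0.373,0.177,0.1,0],[0.373,0.177,0.1,0],[0.373,0.177,0.1,0],[0.373,0.177,0.1,0],[0.373,0.177,0.1,0],[0.373,0.177,0.1,0],[0.373,0.177,0.1,0],[0.373,0.177,0.1,0],[0.373,0.177,0.1,0],[0.373,0.177,0.1,0]]'
python3 - <<'E'
from h import *
im=shot("wrist");cv2.imwrite("pics/w1.png",im["pixels"])
print(tool()[0],im["fx"],im["cx"],im["cam_to_world"].round(3))
for d in outline_of("punch_a",im):
    c=cloud(im,d["mask"]);n=c[c[:,2]>36];s=c[(c[:,2]<32)&(c[:,2]>16)]
    r=cv2.minAreaRect(s[:,:2].astype(np.float32)) if len(s)>5 else None
    print(round(d["p"],2),np.round(d["xy"]),len(c),n.mean(0).round(1),c[:,2].max().round(1),r)
E
```

```text
time_s: 2.4
position: [499.5, 300.5, 305.3]
eef_rot: [-0.0, 0.986, -0.167, 0.0]
force: [-0.7, 0.3, 1.3]
grip_width: 87.1
grasp_force: 0.0
[499.40241475 300.60284747 305.32211124] 297.3186396354542 252.45007903433554 [[-3.28000e-01 -9.02000e-01 -2.79000e-01  5.77179e+02]
 [-9.45000e-01  3.13000e-01  9.90000e-02  2.73975e+02]
 [-2.00000e-03  2.96000e-01 -9.55000e-01  2.85319e+02]
 [ 0.00000e+00  0.00000e+00  0.00000e+00  1.00000e+00]]
0.97 [281. 121.] 1752 [547.2 256.4  41.9] 43.8 ((546.9547729492188, 256.3099365234375), (39.453147888183594, 36.75131607055664), 83.51213836669922)
0.65 [224. 238.] 1639 [456.2 348.5  41.4] 43.5 ((455.2237854003906, 349.13934326171875), (37.00187301635742, 40.354652404785156), 28.53859519958496)
0.58 [310. 206.] 1635 [459.  256.4  41.3] 43.7 ((457.9721984863281, 256.1368103027344), (36.182682037353516, 40.14741897583008), 5.190994739532471)
```

View pics/w1.png

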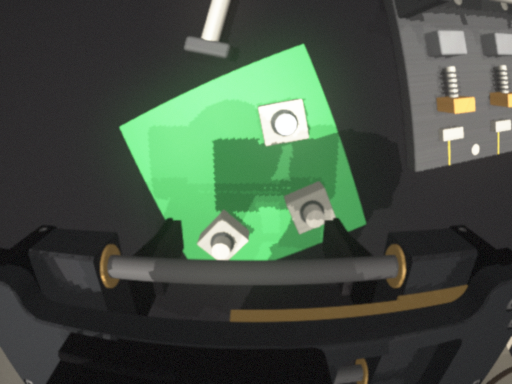

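```bash
python3 -m crank '[[0.044,0.308,-0.025,-0.19],[0.044,0.308,-0.025,-0.19],[0.044,0.308,-0.025,-0.19],[0.044,0.308,-0.025,-0.19],[0.044,0.308,-0.025,-0.19],[0.044,0.308,-0.025,-0.19],[0.044,0.308,-0.025,-0.19],[0.044,0.308,-0.025,-0.19]]'
python3 - <<'E'
from h import *
im=shot("wrist");cv2.imwrite("pics/w2.png",im["pixels"])
print(tool()[0],im["cam_to_world"].round(3)[:3,3])
hsv=cv2.cvtColor(im["pixels"],cv2.COLOR_BGR2HSV);D=im["depth"]
def comps(m,nm,mn=40):
    n,l,s,c=cv2.connectedComponentsWithStats(m.astype(np.uint8))
    for i in range(1,n):
        if s[i,4]>=mn:
            P=cloud(im,l==i); 
            if len(P)<10: continue
            r=cv2.minAreaRect(P[:,:2].astype(np.float32))
            print(nm,c[i].round(),s[i,4],P.mean(0).round(1),P[:,2].min().round(1),P[:,2].max().round(1),np.round(r[0],1),np.round(r[1],1),round(r[2],1))
comps((hsv[...,1]>110)&(hsv[...,2]>90),"sat")
v,u=np.indices(D.shape);P=w(im,rays(im,np.c_[u.ravel(),v.ravel()])*D.ravel()[:,None]).reshape(*D.shape,3)
ok=(D>0)&(P[...,0]<700)&(P[...,0]>420)&(abs(P[...,1])<170)
comps(ok&(P[...,2]>27)&(P[...,2]<34)&(hsv[...,1]<60),"lip")
comps(ok&(P[...,2]>14)&(P[...,2]<24),"plate",500)
E
```

```text
time_s: 3.5
position: [440.2, -4.4, 329.8]
eef_rot: [-0.0, 0.997, -0.072, 0.0]
force: [-0.1, 0.3, -0.4]
grip_width: 87.0
grasp_force: 0.0
[440.19937711  -4.41667962 329.69420022] [521.606 -15.852 309.813]
sat [ 40. 157.] 8644 [503.  267.3   1.7] -2.1 227.1 [508.8 239.8] [202.8 337.9] 3.6
sat [244. 114.] 41 [507.5  -6.2  46.5] 30.5 52.7 [507.7  -5.9] [15.3  6.9] 23.8
sat [305. 115.] 95 [499.1 -59.8  42.3] 23.9 53.4 [499.3 -60.7] [ 7.6 15.6] 57.5
sat [160. 117.] 129 [516.9  72.   40.2] 24.4 52.9 [518.6  73.1] [15.8  7.7] 23.8
sat [504. 126.] 327 [ 472.9 -289.7   59.4] 50.7 63.7 [ 472.4 -294.4] [27.3 26.9] 77.4
sat [469. 139.] 407 [ 463.1 -232.    60.2] 50.6 63.6 [ 461.  -233.7] [22.7 27.8] 88.6
sat [233. 167.] 78 [455.1  13.9  19.8] -0.1 22.1 [451.8  14. ] [ 3.2 32.9] 80.3
sat [312. 167.] 73 [444.1 -65.5  20.3] 18.9 21.5 [443.9 -65.5] [ 3.2 26.2] 80.9
sat [157. 168.] 68 [465.3  93.2  20. ] 0.1 21.9 [462.1  94.2] [ 7.  33.7] 72.2
sat [107. 265.] 432 [478.2  38.6 234.4] 224.3 240.4 [476.5  39.1] [ 2.6 16.1] 80.2
sat [398. 266.] 440 [464.4 -55.5 234.3] 224.7 239.8 [462.8 -55.6] [ 2.6 15.2] 82.7
sat [350. 308.] 2861 [458.5 -37.5 244. ] -1.0 251.4 [351.5 -34.8] [172.3 228.5] 87.3
sat [363. 371.] 145 [408.9 -47.5 233.4] 224.5 239.5 [405.4 -47.2] [ 1.8 15.6] 81.7
lip [119.  25.] 82 [619.4 103.3  30.4] 27.2 33.9 [619.8 103.2] [10.5 26.6] 57.3
lip [349.  23.] 49 [ 582.9 -117.4   30.4] 27.1 33.8 [ 582.7 -117.9] [17.1  8.4] 35.4
lip [163.  63.] 44 [568.6  63.   30.3] 27.1 33.7 [568.5  63.7] [ 7.4 16.4] 45.1
lip [232. 146.] 353 [477.2  10.6  29.8] 27.2 32.2 [477.4  10.7] [27.  11.6] 81.3
lip [315. 147.] 356 [465.9 -68.3  29.9] 27.3 31.9 [465.6 -68.4] [29.1 12.2] 83.3
lip [153. 149.] 320 [487.8  89.2  30. ] 27.3 32.3 [487.5  89.6] [27.7 12.3] 80.8
plate [236.  92.] 34989 [530.3   0.   20. ] 16.9 24.0 [532.1   3.2] [250.2 184.1] 82.2
```

View pics/w2.png

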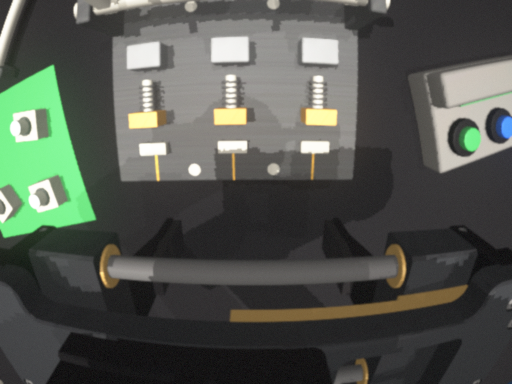

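```bash
cat > look.py <<'E'
from h import *
def punches(im):
    out=[]
    for d in outline_of("punch_a",im):
        c=cloud(im,d["mask"]);n=c[c[:,2]>c[:,2].max()-6];s=c[(c[:,2]<c[:,2].max()-12)&(c[:,2]>16)]
        if len(s)<50: continue
        r=cv2.minAreaRect(s[:,:2].astype(np.float32)); a=r[2] if r[1][0]>r[1][1] else r[2]+90
        col=im["pixels"][d["mask"]].mean(0)
        print(round(d["p"],2),np.round(d["xy"]),"nose",np.median(n,0).round(1),"rect",np.round(r[0],1),np.round(r[1],1),"long yaw",round(a,1),col.round())
def T(*targets):
    for t in targets:
        s,y=go(t[:3],np.radians(t[3]) if len(t)>3 else None); print(t,"->",s,None if y is None else round(y,3))
E
python3 -c "
from look import *
T((450,280,310,82.1))"
```

```text
(450, 280, 310, 82.1) -> [-0.0313 -0.2829  0.0197] -0.007
```

```bash
python3 -m crank '[[-0.031,-0.283,0.02,0],[-0.031,-0.283,0.02,0],[-0.031,-0.283,0.02,0],[-0.031,-0.283,0.02,0],[-0.031,-0.283,0.02,0],[-0.031,-0.283,0.02,0],[-0.031,-0.283,0.02,0]]' 0.4 20
python3 - <<'E'
from look import *
im=shot("wrist");punches(im)
T((546.9,256.3,260,83.5),(546.9,256.3,186))
E
```

```text
time_s: 4.42
position: [450.0, 279.1, 309.2]
eef_rot: [0.001, 0.997, -0.073, -0.001]
force: [-0.1, -0.2, 0.2]
grip_width: 61.2
grasp_force: 0.0
0.81 [185. 186.] nose [455.6 348.6  41.9] rect [455.3 349.2] [36.1 40.6] long yaw 118.2 [183. 198. 195.]
0.63 [276. 169.] nose [458.1 256.2  41.9] rect [457.5 255.9] [36.7 40.2] long yaw 95.4 [130. 145. 144.]
0.6 [260.  78.] nose [546.9 256.3  42. ] rect [546.4 256. ] [39.  35.3] long yaw 82.1 [236. 241. 239.]
(546.9, 256.3, 260, 83.5) -> [0.0988 0.0075 0.0496] -0.034
(546.9, 256.3, 186) -> [0.0988 0.0074 0.1236] None
```

```bash
python3 -m crank '[[0.099,0.0075,0.04,-0.02],[0.099,0.0075,0.04,-0.02],[0.099,0.0075,0.06,-0.02],[0.099,0.0075,0.085,-0.02],[0.099,0.0075,0.11,-0.02],[0.099,0.0075,0.123,-0.02],[0.099,0.0075,0.123,-0.02],[0.099,0.0075,0.123,-0.02]]'; python3 -m crank '[[0,0,0,0],[0,0,0,0],[0,0,0,0],[0,0,0,0],[0,0,0,0]]' -1 40
```

```text
time_s: 5.52
position: [547.8, 257.0, 187.9]
eef_rot: [-0.001, 0.998, -0.063, 0.001]
force: [0.3, -0.1, 1.0]
grip_width: 61.0
grasp_force: 0.0
time_s: 6.15
position: [547.4, 256.8, 187.2]
eef_rot: [0.0, 0.998, -0.063, -0.0]
force: [-1.4, -2.1, 5.1]
grip_width: 39.5
grasp_force: 40.0
```

```bash
python3 -c "
from look import *
T((465.4,-68.6,260,82.1))"
```

```text
(465.4, -68.6, 260, 82.1) -> [-0.0402  0.3331 -0.0727] 0.011
```

```bash
python3 -m crank '[[0,0,-0.03,0],[0,0,-0.073,0.011],[-0.04,0.05,-0.073,0.011],[-0.04,0.11,-0.073,0.011],[-0.04,0.17,-0.073,0.011],[-0.04,0.23,-0.073,0.011],[-0.04,0.285,-0.073,0.011],[-0.04,0.333,-0.073,0.011],[-0.04,0.333,-0.073,0.011],[-0.04,0.333,-0.073,0.011]]'
python3 - <<'E'
from look import *
im=shot("wrist");cv2.imwrite("pics/w3.png",im["pixels"])
T((465.4,-68.6,220,82.1))
E
```

```text
time_s: 7.4
position: [465.5, -68.3, 259.3]
eef_rot: [-0.0, 0.998, -0.069, -0.0]
force: [1.3, -0.0, -2.9]
grip_width: 39.9
grasp_force: 40.0
(465.4, -68.6, 220, 82.1) -> [-0.0002  0.0008  0.0394] 0.0
```

View pics/w3.png

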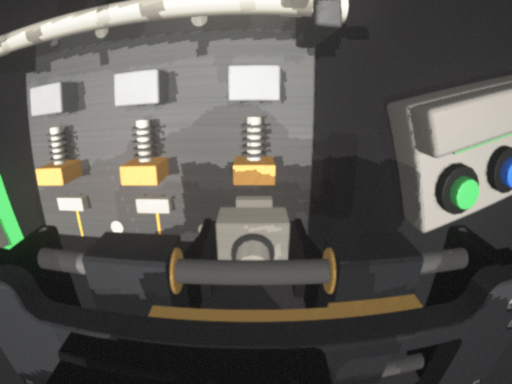

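```bash
python3 -m crank '[[0,0.001,0.02,0],[0,0.001,0.0394,0],[0,0.001,0.0394,0],[0.007,0.001,0.0394,0],[0.014,0.001,0.0394,0],[0.02,0.001,0.0394,0],[0.0275,0.001,0.0394,0],[0.0275,0.001,0.0394,0],[0.0275,0.001,0.0394,0]]'
python3 - <<'E'
from look import *
T((489.7+.5+2.2,-72-.3,207,82.1))
im=shot("wrist");cv2.imwrite("pics/w4.png",im["pixels"][100:300,100:420])
E
```

```text
time_s: 8.57
position: [490.6, -73.2, 219.9]
eef_rot: [0.0, 0.998, -0.069, -0.004]
force: [-7.8, 3.8, -0.7]
grip_width: 39.2
grasp_force: 40.0
(492.4, -72.3, 207, 82.1) -> [ 0.0018 -0.0011  0.0129] -0.001
```

View pics/w4.png

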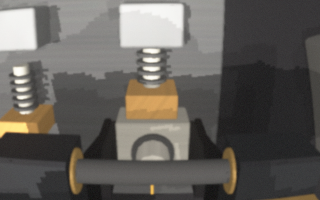

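```bash
python3 -m crank '[[0.0023,-0.001,0,0],[0.0023,-0.001,0.003,0],[0.0023,-0.001,0.006,0],[0.0023,-0.001,0.009,0],[0.0023,-0.001,0.012,0],[0.0023,-0.001,0.0135,0],[0.0023,-0.001,0.0135,0]]'
```

```text
time_s: 9.5
position: [492.4, -73.0, 207.3]
eef_rot: [0.001, 0.998, -0.069, -0.005]
force: [-11.3, 1.7, 7.4]
grip_width: 39.5
grasp_force: 40.0
```

```bash
python3 -m crank '[[0,0,0.001,0],[0,0,0.001,0]]' - 6;  python3 -m crank '[[0,0,0.001,0],[0,0,0.001,0],[0,0,0.001,0],[0,0,-0.02,0],[0,0,-0.05,0],[0,0,-0.09,0],[-0.03,-0.05,-0.1,0],[-0.03,-0.1,-0.1,0],[-0.03,-0.1,-0.1,0]]' 0.3
python3 - <<'E'
from look import *
im=shot("wrist");punches(im);T((450,280,310,82.1))
E
```

```text
time_s: 9.75
position: [493.7, -73.1, 206.5]
eef_rot: [0.001, 0.998, -0.069, -0.003]
force: [-6.5, -1.2, 4.7]
grip_width: 39.9
grasp_force: 6.0
time_s: 10.88
position: [479.7, 33.3, 306.7]
eef_rot: [-0.001, 0.998, -0.067, 0.001]
force: [-0.8, 0.4, 0.5]
grip_width: 56.2
grasp_force: 0.0
0.66 [ 68. 222.] nose [526.   89.  209.7] rect [479.2 187. ] [ 39.3 177.8] long yaw 106.1 [162. 176. 173.]
0.61 [360. 168.] nose [490.3 -71.3  61.7] rect [489.9 -71.7] [40.5 36.1] long yaw 81.9 [181. 191. 195.]
(450, 280, 310, 82.1) -> [-0.0628 -0.2425 -0.004 ] 0.001
```

```bash
python3 -m crank '[[-0.063,-0.06,-0.004,0],[-0.063,-0.12,-0.004,0],[-0.063,-0.18,-0.004,0],[-0.063,-0.242,-0.004,0],[-0.063,-0.242,-0.004,0],[-0.063,-0.242,-0.004,0]]' 0.4
python3 - <<'E'
from look import *
im=shot("wrist");punches(im);T((458,256,260,95.3),(458,256,187))
E
```

```text
time_s: 11.72
position: [450.1, 278.7, 309.2]
eef_rot: [0.001, 0.998, -0.069, -0.001]
force: [0.2, 0.3, -0.6]
grip_width: 61.0
grasp_force: 0.0
0.79 [181. 185.] nose [455.8 348.7  42. ] rect [455. 349.] [36.8 40.5] long yaw 118.4 [184. 198. 196.]
0.7 [277. 171.] nose [458.1 256.3  41.8] rect [457.7 256. ] [36.7 40.3] long yaw 95.3 [130. 145. 143.]
(458, 256, 260, 95.3) -> [0.011  0.02   0.0494] -0.232
(458, 256, 187) -> [0.0111 0.0199 0.1224] None
```

```bash
python3 -m crank '[[0.011,0.021,0.03,-0.12],[0.011,0.021,0.05,-0.232],[0.011,0.021,0.07,-0.232],[0.011,0.021,0.09,-0.232],[0.011,0.021,0.11,-0.232],[0.011,0.021,0.1225,-0.232],[0.011,0.021,0.1225,-0.232],[0.011,0.021,0.1225,-0.232]]'; python3 -m crank '[[0,0,0,0],[0,0,0,0],[0,0,0,0],[0,0,0,0],[0,0,0,0]]' -1 40;  python3 -c "
from look import *
T((487.4,89.8,260,82.1))"
```

```text
time_s: 12.82
position: [458.3, 256.6, 188.1]
eef_rot: [-0.0, 0.999, 0.047, 0.001]
force: [0.3, -0.7, -0.4]
grip_width: 61.1
grasp_force: 0.0
time_s: 13.45
position: [458.0, 256.7, 187.7]
eef_rot: [0.0, 0.999, 0.047, 0.0]
force: [-0.1, -0.7, 4.4]
grip_width: 39.3
grasp_force: 40.0
(487.4, 89.8, 260, 82.1) -> [ 0.0136  0.169  -0.0723] 0.232
```

```bash
python3 -m crank '[[0,0,-0.03,0],[0,0,-0.073,0.1],[-0.005,0.06,-0.073,0.232],[-0.005,0.12,-0.073,0.232],[-0.005,0.18,-0.073,0.232],[-0.005,0.2466,-0.073,0.232],[-0.005,0.2466,-0.073,0.232],[-0.005,0.2466,-0.073,0.232]]'; python3 -c "
from look import *
T((475.9,10.7,220.5,82.1))"
```

```text
time_s: 14.45
position: [476.0, 10.4, 259.9]
eef_rot: [-0.0, 0.998, -0.07, -0.0]
force: [0.3, -0.5, -2.2]
grip_width: 39.7
grasp_force: 40.0
(475.9, 10.7, 220.5, 82.1) -> [-0.0002 -0.0003  0.0394] -0.002
```

```bash
python3 -m crank '[[0,0,0.02,0],[0,0,0.0394,0],[0,0,0.0394,0],[0.007,-0.0005,0.0394,0],[0.014,-0.0005,0.0394,0],[0.021,-0.0005,0.0394,0],[0.0285,-0.0005,0.0394,0],[0.0285,-0.0005,0.0394,0],[0.0285,-0.0005,0.0394,0]]'
python3 - <<'E'
from look import *
T((500.7+2.2,7.3-.3,207.5,82.1))
E
```

```text
time_s: 15.58
position: [502.7, 7.3, 220.6]
eef_rot: [0.0, 0.998, -0.069, -0.003]
force: [-8.4, 4.2, 0.4]
grip_width: 39.6
grasp_force: 40.0
(502.9, 7.0, 207.5, 82.1) -> [0.0004 0.0002 0.0131] -0.001
```

```bash
python3 -m crank '[[0.0008,0,0.003,0],[0.0008,0,0.006,0],[0.0008,0,0.009,0],[0.0008,0,0.012,0],[0.0008,0,0.0135,0],[0.0008,0,0.0135,0]]'
```

```text
time_s: 16.32
position: [502.9, 6.6, 207.7]
eef_rot: [0.001, 0.998, -0.069, -0.004]
force: [-10.2, 1.9, 6.2]
grip_width: 39.5
grasp_force: 40.0
```

```bash
python3 -m crank '[[0,0,0.001,0],[0,0,0.001,0]]' - 6;  python3 -m crank '[[0,0,0.001,0],[0,0,0.001,0],[0,0,0.001,0],[0,0,-0.02,0],[0,0,-0.05,0],[0,0,-0.09,0],[-0.03,-0.05,-0.1,0],[-0.03,-0.1,-0.1,0],[-0.03,-0.1,-0.1,0]]' 0.3
python3 - <<'E'
from look import *
im=shot("wrist");punches(im);T((440,330,310,118.3))
E
```

```text
time_s: 16.58
position: [503.9, 6.4, 207.0]
eef_rot: [0.001, 0.998, -0.069, -0.003]
force: [-6.9, -1.5, 4.4]
grip_width: 39.8
grasp_force: 6.0
time_s: 17.7
position: [489.9, 113.2, 307.3]
eef_rot: [-0.001, 0.998, -0.067, 0.001]
force: [-0.5, -0.3, 0.1]
grip_width: 57.1
grasp_force: 0.0
0.96 [ 69. 228.] nose [455.1 340.8  26.8] rect [466.1 332.9] [30.1  3. ] long yaw 28.2 [146. 158. 156.]
0.9 [363. 168.] nose [501.1   8.1  61.7] rect [497.7   2. ] [52.5 41.8] long yaw 83.6 [176. 186. 190.]
0.68 [433. 166.] nose [490.2 -69.9  61.6] rect [490. -71.] [40.1 35.4] long yaw 82.0 [189. 196. 199.]
(440, 330, 310, 118.3) -> [-0.0787 -0.2103 -0.0035] -0.631
```

```bash
python3 -m crank '[[-0.07,-0.06,-0.004,0],[-0.079,-0.12,-0.004,0],[-0.079,-0.18,-0.004,0],[-0.079,-0.21,-0.004,0],[-0.079,-0.21,-0.004,0],[-0.079,-0.21,-0.004,0]]' 0.4
python3 - <<'E'
from look import *
im=shot("wrist");punches(im);T((455.6,349,260,118.3),(455.6,349,187))
E
```

```text
time_s: 18.55
position: [439.9, 328.1, 309.8]
eef_rot: [0.001, 0.998, -0.069, -0.001]
force: [0.3, -0.1, -0.3]
grip_width: 61.0
grasp_force: 0.0
0.56 [230. 169.] nose [455.5 349.1  41.9] rect [455.3 349.5] [35.9 40. ] long yaw 117.6 [138. 154. 152.]
(455.6, 349, 260, 118.3) -> [ 0.0125 -0.0233  0.0502] -0.634
(455.6, 349, 187) -> [ 0.0125 -0.0234  0.1232] None
```

```bash
python3 -m crank '[[0.0125,-0.0225,0.02,-0.16],[0.0125,-0.0225,0.04,-0.32],[0.0125,-0.0225,0.05,-0.48],[0.0125,-0.0225,0.06,-0.629],[0.0125,-0.0225,0.07,-0.629],[0.0125,-0.0225,0.09,-0.629],[0.0125,-0.0225,0.11,-0.629],[0.0125,-0.0225,0.1233,-0.629],[0.0125,-0.0225,0.1233,-0.629],[0.0125,-0.0225,0.1233,-0.629]]'; python3 -m crank '[[0,0,0,0],[0,0,0,0],[0,0,0,0],[0,0,0,0],[0,0,0,0]]' -1 40;  python3 -c "
from look import *
T((486.9,89.9,260,82.1))"
```

```text
time_s: 19.9
position: [455.6, 350.0, 187.8]
eef_rot: [-0.0, 0.97, 0.243, 0.001]
force: [-0.4, -0.2, 0.8]
grip_width: 60.9
grasp_force: 0.0
time_s: 20.52
position: [455.4, 349.9, 187.5]
eef_rot: [-0.0, 0.97, 0.243, 0.0]
force: [-1.1, -0.7, 2.8]
grip_width: 39.8
grasp_force: 40.0
(486.9, 89.9, 260, 82.1) -> [-0.0949  0.2441 -0.0725] 0.629
```

```bash
python3 -m crank '[[0,0,-0.03,0],[0,0,-0.073,0.15],[-0.023,0.058,-0.073,0.3],[-0.046,0.117,-0.073,0.45],[-0.07,0.18,-0.073,0.6],[-0.095,0.244,-0.073,0.629],[-0.095,0.244,-0.073,0.629],[-0.095,0.244,-0.073,0.629],[-0.095,0.244,-0.073,0.629]]'; python3 -c "
from look import *
T((486.9,89.9,220.5,82.1))"
```

```text
time_s: 21.65
position: [486.8, 91.0, 260.0]
eef_rot: [-0.0, 0.998, -0.068, 0.0]
force: [0.1, 1.0, -2.7]
grip_width: 39.2
grasp_force: 40.0
(486.9, 89.9, 220.5, 82.1) -> [0.0002 0.0011 0.0395] 0.001
```

```bash
python3 -m crank '[[0,0.001,0.02,0],[0,0.001,0.0394,0],[0,0.001,0.0394,0],[0.007,0.0006,0.0394,0],[0.014,0.0006,0.0394,0],[0.021,0.0006,0.0394,0],[0.0287,0.0006,0.0394,0],[0.0287,0.0006,0.0394,0],[0.0287,0.0006,0.0394,0]]'
python3 - <<'E'
from look import *
T((511.7+2.4,86.5-.3,207.5,82.1))
E
```

```text
time_s: 22.78
position: [513.6, 85.3, 220.5]
eef_rot: [0.001, 0.998, -0.069, -0.003]
force: [-8.4, 4.7, 1.0]
grip_width: 40.1
grasp_force: 40.0
(514.1, 86.2, 207.5, 82.1) -> [ 0.0005 -0.001   0.013 ] -0.001
```

```bash
python3 -m crank '[[0.0008,-0.001,0.003,0],[0.0008,-0.001,0.006,0],[0.0008,-0.001,0.009,0],[0.0008,-0.001,0.012,0],[0.0008,-0.001,0.0135,0],[0.0008,-0.001,0.0135,0]]'
```

```text
time_s: 23.52
position: [514.0, 85.5, 207.6]
eef_rot: [0.001, 0.998, -0.069, -0.004]
force: [-9.8, 1.2, 6.2]
grip_width: 39.5
grasp_force: 40.0
```

```bash
python3 -m crank '[[0,0,0.001,0],[0,0,0.001,0]]' - 6;  python3 -m crank '[[0,0,0.001,0],[0,0,0.001,0],[0,0,0.001,0],[0,0,-0.02,0],[0,0,-0.06,0],[-0.04,0.02,-0.11,0],[-0.08,0.07,-0.12,0],[-0.09,0.08,-0.12,0],[-0.09,0.08,-0.12,0],[-0.09,0.08,-0.12,0]]' 0.3
python3 - <<'E'
from look import *
im=shot("wrist");punches(im)
t=shot("top");s=shot("scene")
for im in(t,s):
    d=outline_of("bridge_handle",im)[0];c=cloud(im,d["mask"]);
    F=np.array([[.9905,-.1375],[.1375,.9905]]);o=np.array([535,2.8])
    f=(c[:,:2]-o)@F.T
    dark=cloud(im,d["mask"]&(im["pixels"].max(2)<70)); fd=np.c_[(dark[:,:2]-o)@F.T,dark[:,2]]
    print("all top",np.c_[f,c[:,2]][c[:,2]>235].mean(0), "dark",len(fd))
    for z0 in range(90,275,15):
        k=(fd[:,2]>=z0)&(fd[:,2]<z0+15)
        if k.sum(): print(z0,k.sum(),np.median(fd[k],0).round(),fd[k,1].min().round(),fd[k,1].max().round())
cv2.imwrite("pics/sc.png",cv2.resize(s["pixels"][120:270,180:320],None,fx=4,fy=4,interpolation=2))
E
```

```text
time_s: 23.78
position: [514.8, 85.3, 206.9]
eef_rot: [0.001, 0.998, -0.069, -0.002]
force: [-6.6, -1.9, 3.6]
grip_width: 39.8
grasp_force: 6.0
time_s: 25.02
position: [416.9, 19.9, 326.3]
eef_rot: [-0.0, 0.998, -0.069, 0.0]
force: [-0.2, -0.9, -0.4]
grip_width: 56.5
grasp_force: 0.0
0.9 [172.  95.] nose [511.   85.1  62. ] rect [511.2  89.5] [50.6 37.3] long yaw 81.2 [224. 227. 228.]
0.83 [337.  98.] nose [489.4 -71.3  61.8] rect [489.6 -71.8] [40.7 38.4] long yaw 81.9 [225. 229. 231.]
0.59 [255.  92.] nose [500.4   7.2  62. ] rect [501.9   7.2] [39.7 37.4] long yaw 82.9 [242. 245. 245.]
all top [ 91.81226649  -1.38550451 258.41705445] dark 164
90 1 [  76. -112.   91.] -112.0 -112.0
195 1 [  83. -127.  196.] -127.0 -127.0
240 8 [ 89. -41. 252.] -53.0 47.0
255 151 [ 91.  -8. 259.] -49.0 46.0
all top [ 94.62517161  -7.76823    257.11791029] dark 172
240 10 [ 97.   6. 254.] -50.0 36.0
255 157 [ 95.  -2. 260.] -52.0 46.0
```

View pics/sc.png

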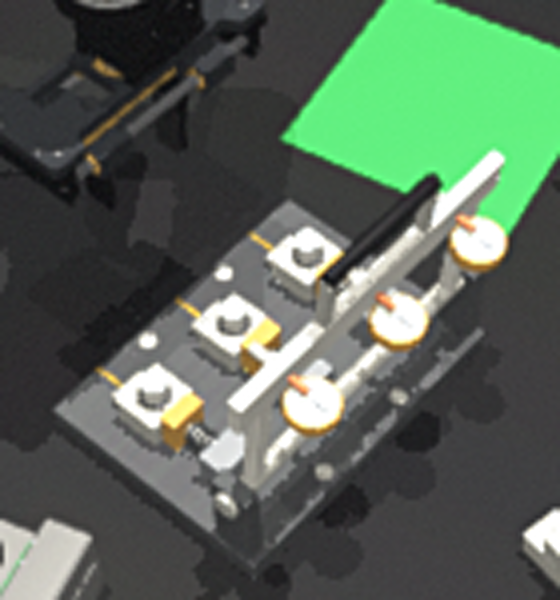

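Run:
```python
from look import *
t=shot("top");s=shot("scene")
F=np.array([[.9905,-.1375],[.1375,.9905]]);o=np.array([535,2.8])
al=[]
for im in(t,s):
    m=np.ones((384,512),bool);c=cloud(im,m);f=np.c_[(c[:,:2]-o)@F.T,c[:,2]]
    k=(abs(f[:,1])<130)&(f[:,0]>40)&(f[:,0]<200)&(f[:,2]>70);al.append(f[k])
f=np.vstack(al);th=1.67
r=-(f[:,0]-75)*np.cos(th)+(f[:,2]-81)*np.sin(th);h=(f[:,0]-75)*np.sin(th)+(f[:,2]-81)*np.cos(th)
print(" r  hmin hmax ; |y|<40 hmin hmax")
for a in range(0,200,10):
    k=(r>=a)&(r<a+10);q=k&(abs(f[:,1])<45)
    if k.sum()>3: print(a,k.sum(),np.percentile(h[k],[2,98]).round(),q.sum(),np.percentile(h[q],[2,98]).round() if q.sum() else'')
```

```text
r  hmin hmax ; |y|<40 hmin hmax
0 647 [-13.  14.] 245 [-6.  7.]
10 170 [-13.  14.] 3 [-3.  0.]
20 33 [-5.  6.] 0 
30 28 [-5.  6.] 0 
40 26 [-5.  6.] 0 
50 26 [-5.  6.] 0 
60 24 [-5.  6.] 0 
70 25 [-5.  6.] 0 
80 17 [-5.  6.] 0 
90 144 [-4. 41.] 36 [-4. 40.]
100 930 [-5. 39.] 275 [-5. 39.]
110 410 [-24.  18.] 128 [-24.  18.]
120 769 [-5.  6.] 275 [-5.  6.]
130 157 [-4.  5.] 62 [-4.  5.]
140 29 [-4.  5.] 12 [-3.  4.]
150 27 [-4.  5.] 7 [-4.  5.]
160 20 [-3.  5.] 4 [-3.  5.]
170 268 [-5.  7.] 234 [-5.  7.]
180 169 [-4.  6.] 149 [-4.  6.]
```

```bash
python3 -c "
from look import *
print(tool()[2]['joint_positions'].round(2))
T((626.6,-9.9,490,-7.9),(626.6,-9.9,423))"
```

```text
[ 0.44  0.11 -0.59  0.   -0.87  0.99]
(626.6, -9.9, 490, -7.9) -> [ 0.2125  0.0004 -0.1641] -1.571
(626.6, -9.9, 423) -> [ 0.2125  0.0004 -0.0971] None
```

```bash
python3 -m crank '[[0,0,-0.05,-0.18],[0,0,-0.1,-0.36],[0,0,-0.15,-0.54],[0,0,-0.164,-0.72],[0,0,-0.164,-0.9],[0,0,-0.164,-1.08],[0.02,0,-0.164,-1.26],[0.06,0,-0.164,-1.44],[0.11,0,-0.164,-1.571],[0.16,0,-0.164,-1.571]]' 0.4 25; python3 -c "
from look import *
print(tool()[2]['joint_positions'].round(2))
T((626.6,-9.9,490,-7.9),(626.6,-9.9,423))"
```

```text
time_s: 26.68
position: [575.8, -2.8, 490.1]
eef_rot: [0.0, 0.754, 0.657, 0.0]
force: [0.4, 0.4, 0.3]
grip_width: 60.8
grasp_force: 0.0
[ 0.28  0.25  0.03 -0.   -1.35  2.73]
(626.6, -9.9, 490, -7.9) -> [-0.0001  0.0513  0.0001] 0.001
(626.6, -9.9, 423) -> [-0.0001  0.0513  0.0671] None
```

```bash
python3 -m crank '[[0,0.0513,0,0],[0,0.0513,0,0],[0,0.0513,0.025,0],[0,0.0513,0.05,0],[0,0.0513,0.067,0],[0,0.0513,0.067,0],[0,0.0513,0.067,0]]'; python3 -m crank '[[0,0,0,0],[0,0,0,0],[0,0,0,0],[0,0,0,0],[0,0,0,0],[0,0,0,0],[0,0,0,0]]' -1 25
python3 - <<'E'
from h import *
p,M,o=tool();print(p)
s=shot("scene");cv2.imwrite("pics/sc2.png",cv2.resize(s["pixels"][60:240,200:360],None,fx=3.3,fy=3.3))
# arc rows, tool frame
r=175;F=np.array([.9905,-.1375])
th0=1.67
for th in np.arange(1.57,-0.001,-0.1):
    d=np.array([*( (-r*np.cos(th)+r*np.cos(th0))*F), r*(np.sin(th)-np.sin(th0))]); print(round(th,2),(M.T@d/1000).round(4))
E
```

```text
time_s: 27.55
position: [624.9, -9.5, 424.5]
eef_rot: [0.001, 0.754, 0.657, 0.001]
force: [-1.2, -0.6, 1.2]
grip_width: 60.8
grasp_force: 0.0
time_s: 28.42
position: [625.4, -9.7, 423.3]
eef_rot: [0.0, 0.754, 0.657, 0.0]
force: [1.2, -0.6, -0.1]
grip_width: 11.0
grasp_force: 25.0
[625.4015148   -9.67816989 423.31761522]
1.57 [ 0.     -0.0175 -0.0009]
1.47 [ 0.     -0.0349 -0.    ]
1.37 [ 0.     -0.0522  0.0026]
1.27 [ 0.     -0.0692  0.0069]
1.17 [ 0.     -0.0856  0.0129]
1.07 [ 0.     -0.1014  0.0205]
0.97 [ 0.     -0.1163  0.0297]
0.87 [ 0.     -0.1302  0.0403]
0.77 [ 0.     -0.143   0.0522]
0.67 [ 0.     -0.1546  0.0653]
0.57 [ 0.     -0.1647  0.0795]
0.47 [ 0.     -0.1735  0.0947]
0.37 [ 0.     -0.1806  0.1107]
0.27 [ 0.     -0.1861  0.1273]
0.17 [ 0.     -0.19    0.1443]
0.07 [ 0.     -0.1921  0.1617]
```

View pics/sc2.png

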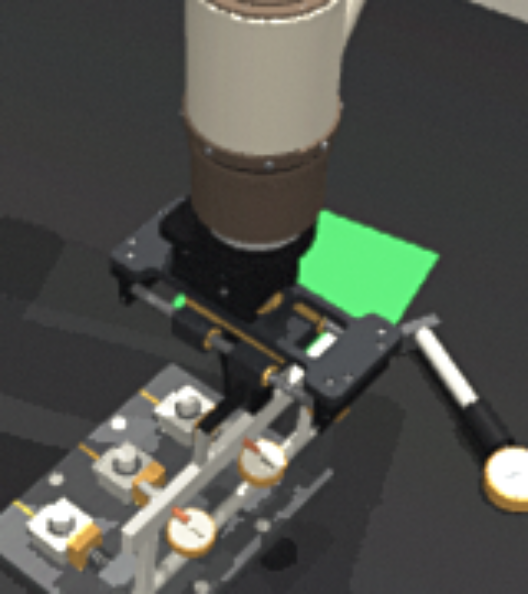

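```bash
python3 -m crank '[[0,-0.0087,-0.0006,0],[0,-0.0175,-0.0009,0],[0,-0.0262,-0.0005,0],[0,-0.0349,0,0],[0,-0.0436,0.0012,0],[0,-0.0522,0.0026,0],[0,-0.0607,0.0046,0],[0,-0.0692,0.0069,0],[0,-0.0774,0.0098,0],[0,-0.0856,0.0129,0]]'; python3 -m crank '[[0,-0.0080,0.0037,0],[0,-0.0158,0.0076,0],[0,-0.0233,0.0121,0],[0,-0.0307,0.0168,0],[0,-0.0377,0.022,0],[0,-0.0446,0.0274,0],[0,-0.0511,0.0333,0],[0,-0.0574,0.0393,0],[0,-0.0633,0.0457,0],[0,-0.069,0.0524,0]]'
python3 - <<'E'
from h import *
p,M,o=tool()
th=0.67;H=np.array([535,2.8])+75*np.array([.9905,-.1375])
q=(p[:2]-H)@np.array([.9905,-.1375]);print("meas theta",np.arctan2(p[2]-164-81-4,-q),np.hypot(p[2]-164-81-4,q),M.round(3).tolist())
E
```

```text
time_s: 29.72
position: [539.8, 2.4, 410.0]
eef_rot: [-0.0, 0.754, 0.657, 0.0]
force: [2.6, 2.4, 3.0]
grip_width: 10.8
grasp_force: 25.0
time_s: 30.98
position: [471.7, 11.7, 357.5]
eef_rot: [0.0, 0.754, 0.657, 0.0]
force: [2.2, 5.7, 0.4]
grip_width: 10.9
grasp_force: 25.0
meas theta 0.6631415388933972 176.2995011070825 [[0.137, 0.991, 0.0], [0.991, -0.137, 0.0], [0.0, 0.0, -1.0]]
```

```bash
python3 -m crank '[[0,-0.0053,0.007,0],[0,-0.0101,0.0142,0],[0,-0.0147,0.0217,0],[0,-0.0189,0.0294,0],[0,-0.0226,0.0373,0],[0,-0.026,0.0454,0],[0,-0.029,0.0536,0],[0,-0.0315,0.062,0],[0,-0.0337,0.0704,0],[0,-0.0354,0.079,0]]'; python3 -m crank '[[0,-0.0008,0.0045,0],[0,-0.0013,0.0087,0],[0,-0.0018,0.013,0],[0,-0.0021,0.0174,0],[0,-0.0023,0.021,0],[0,-0.0024,0.0243,0],[0,-0.0025,0.027,0],[0,-0.0025,0.0285,0]]'
```

```text
time_s: 32.22
position: [437.3, 16.5, 278.7]
eef_rot: [0.0, 0.754, 0.657, 0.001]
force: [4.4, 3.0, -0.2]
grip_width: 10.9
grasp_force: 25.0
time_s: 33.22
position: [435.4, 16.9, 253.3]
eef_rot: [0.001, 0.753, 0.658, 0.0]
force: [-4.3, 3.6, 34.7]
grip_width: 11.3
grasp_force: 25.0
```

```bash
python3 -m crank '[[0,0,-0.002,0],[0,0,-0.003,0],[0,0,-0.003,0]]'; python3 -m crank '[[0,0,-0.003,0],[0,0,-0.003,0],[0,0,-0.003,0],[0,0,-0.003,0],[0,0,-0.03,0],[0,0,-0.08,0]]' 0.1
python3 - <<'E'
from look import *
t=shot("top");s=shot("scene")
F=np.array([[.9905,-.1375],[.1375,.9905]]);o=np.array([535,2.8])
for im in(t,s):
    c=cloud(im,np.ones((384,512),bool));f=np.c_[(c[:,:2]-o)@F.T,c[:,2]]
    k=(abs(f[:,1])<112)&(f[:,0]>-105)&(f[:,0]<70)&(f[:,2]>70)&(f[:,2]<100)
    f=f[k]
    for a in range(-100,70,15):
        q=(f[:,0]>=a)&(f[:,0]<a+15)
        if q.sum()>5: print(a,q.sum(),np.percentile(f[q,2],[50,90]).round(1),f[q,1].min().round(),f[q,1].max().round())
    print()
cv2.imwrite("pics/sc3.png",cv2.resize(s["pixels"][120:270,180:320],None,fx=4,fy=4,interpolation=2))
E
```

```text
time_s: 33.6
position: [435.2, 16.7, 253.8]
eef_rot: [0.001, 0.754, 0.657, 0.001]
force: [6.5, 1.0, 1.4]
grip_width: 11.0
grasp_force: 25.0
time_s: 34.35
position: [433.6, 16.5, 332.5]
eef_rot: [-0.001, 0.754, 0.657, -0.003]
force: [1.7, -0.1, -0.3]
grip_width: 47.4
grasp_force: 0.0
-100 16 [85.  87.2] 41.0 48.0
-85 18 [85.2 87.4] 41.0 48.0
-70 19 [85.4 87.7] -53.0 48.0
-55 316 [85.8 88.6] -111.0 112.0
-40 299 [85.9 88.4] -112.0 112.0
-25 73 [85.5 87.6] -112.0 110.0
-10 63 [85.4 88.1] -110.0 104.0
5 64 [85.4 88. ] -109.0 103.0
20 63 [85.4 88.1] -109.0 104.0
35 62 [85.6 88.4] -109.0 104.0
50 69 [85.3 88.9] -109.0 111.0
65 78 [83.6 88.1] -109.0 111.0

-100 127 [85.4 89. ] -53.0 50.0
-85 37 [84.3 87.3] -53.0 48.0
-70 40 [84.4 87.8] -61.0 49.0
-55 251 [86.2 89. ] -112.0 112.0
-40 171 [86.7 88.6] -112.0 111.0
-25 195 [86.  96.4] -111.0 111.0
-10 54 [85.9 89.8] -110.0 106.0
5 58 [85.3 88. ] -109.0 103.0
20 59 [84.7 87.2] -109.0 105.0
35 61 [85.2 88.3] -109.0 105.0
50 58 [85.1 88.1] -109.0 112.0
65 41 [85.5 89.7] -108.0 110.0
```

View pics/sc3.png

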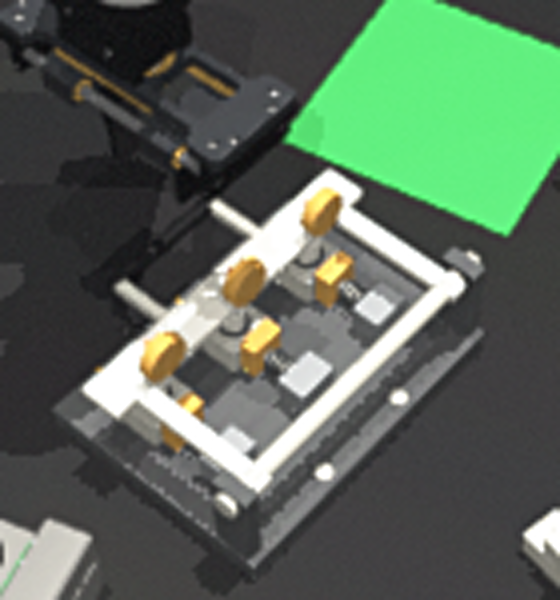

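```bash
python3 -c "
from look import *
T((390,-262,320,100))"
```

```text
(390, -262, 320, 100) -> [-0.2828 -0.0075  0.0168] 1.26
```

```bash
python3 -m crank '[[-0.03,-0.007,-0.01,0.16],[-0.08,-0.007,-0.01,0.32],[-0.13,-0.007,-0.01,0.48],[-0.18,-0.007,0,0.64],[-0.23,-0.007,0.017,0.8],[-0.283,-0.007,0.017,0.96],[-0.283,-0.007,0.017,1.12],[-0.283,-0.007,0.017,1.26],[-0.283,-0.007,0.017,1.26],[-0.283,-0.007,0.017,1.26]]' -1 20
python3 - <<'E'
from look import *
im=shot("wrist");hsv=cv2.cvtColor(im["pixels"],cv2.COLOR_BGR2HSV)
cv2.imwrite("pics/w5.png",im["pixels"])
for n,lo,hi in(("green",50,85),("blue",95,125),("red",172,179)):
    m=(hsv[...,0]>=lo)&(hsv[...,0]<=hi)&(hsv[...,1]>110)&(hsv[...,2]>60)
    c=cloud(im,m);c=c[(c[:,1]<-180)&(c[:,2]>57)&(c[:,2]<70)]
    print(n,len(c),np.median(c,0).round(1),((c.min(0)+c.max(0))/2).round(1),np.ptp(c,axis=0).round(1),np.percentile(c[:,2],90).round(1))
print(tool()[0],tool()[2]["joint_positions"].round(2),tool()[2]["grip_width"])
E
```

```text
time_s: 35.7
position: [388.5, -262.4, 316.1]
eef_rot: [-0.0, 0.996, 0.088, -0.0]
force: [-0.9, 0.8, -0.0]
grip_width: 0.4
grasp_force: 0.0
green 325 [ 457.4 -239.8   61.5] [ 461.8 -235.9   61.1] [24.7 24.6  4.8] 62.6
blue 712 [ 471.5 -294.9   61.7] [ 471.7 -294.7   60.5] [25.7 25.7  6.8] 62.7
  return _methods._mean(a, axis=axis, dtype=dtype,
  ret = um.true_divide(
Traceback (most recent call last):
ValueError: zero-size array to reduction operation minimum which has no identity
```

View pics/w5.png

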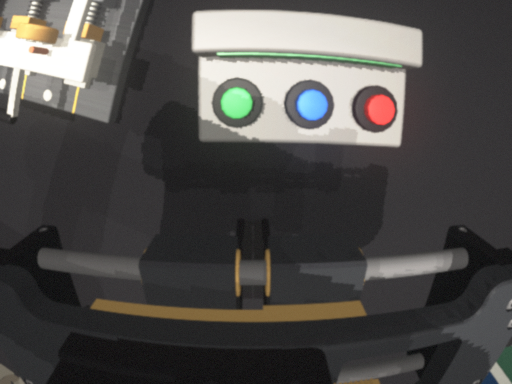

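```bash
python3 -c "
from look import *
T((461.5,-235.7,262,99.5),(461.5,-235.7,238.5))"
```

```text
(461.5, -235.7, 262, 99.5) -> [ 0.0765 -0.0135  0.0542] 0.009
(461.5, -235.7, 238.5) -> [ 0.0765 -0.0135  0.0777] None
```

```bash
python3 -m crank '[[0.0765,-0.0135,0.03,0.01],[0.0765,-0.0135,0.054,0.01],[0.0765,-0.0135,0.054,0.01],[0.0765,-0.0135,0.063,0.01],[0.0765,-0.0135,0.07,0.01],[0.0765,-0.0135,0.0745,0.01],[0.0765,-0.0135,0.0775,0.01],[0.0765,-0.0135,0.0785,0.01],[0.0765,-0.0135,0.0785,0.01]]'
```

```text
time_s: 36.88
position: [461.4, -236.3, 238.6]
eef_rot: [0.0, 0.997, 0.082, -0.0]
force: [-3.7, -0.0, 5.3]
grip_width: 0.4
grasp_force: 3.0
```

```bash
python3 -m crank '[[0,0,0.001,0],[0,0,0.0016,0],[0,0,0.0016,0]]'
```

```text
time_s: 37.25
position: [461.4, -236.3, 238.4]
eef_rot: [0.0, 0.997, 0.082, -0.0]
force: [-6.8, 2.5, 16.3]
grip_width: 0.3
grasp_force: 7.6
```

```bash
python3 -m crank '[[0,0,-0.012,0],[0,0,-0.028,0],[0,0,-0.028,0],[0.0005,0.03,-0.028,0],[0.0005,0.0593,-0.028,0],[0.0005,0.0593,-0.028,0],[0.0005,0.0593,-0.02,0],[0.0005,0.0593,-0.013,0],[0.0005,0.0593,-0.008,0],[0.0005,0.0593,-0.004,0]]'; python3 -m crank '[[0,0,0.002,0],[0,0,0.0032,0],[0,0,0.004,0],[0,0,0.004,0]]'
```

```text
time_s: 38.5
position: [471.7, -294.0, 240.1]
eef_rot: [-0.0, 0.997, 0.082, -0.001]
force: [-2.2, 2.3, 2.8]
grip_width: 0.3
grasp_force: 2.0
time_s: 39.0
position: [471.6, -294.1, 238.5]
eef_rot: [-0.0, 0.997, 0.082, -0.0]
force: [-4.8, 6.7, 14.1]
grip_width: 0.4
grasp_force: 7.3
```

```bash
python3 -m crank '[[0,0,-0.02,0],[0,0,-0.06,0],[0,0,-0.1,0],[0,0,-0.1,0]]'; python3 -c "
from look import *
T((435.3,16.7,340,-7.9))"
```

```text
time_s: 39.5
position: [472.8, -295.0, 340.1]
eef_rot: [0.002, 0.997, 0.082, 0.004]
force: [0.1, 0.8, -0.3]
grip_width: 0.3
grasp_force: 0.0
(435.3, 16.7, 340, -7.9) -> [ 0.0138 -0.3136 -0.0013] -1.269
```

```bash
python3 -m crank '[[0.002,-0.05,0,-0.16],[0.004,-0.1,0,-0.32],[0.007,-0.15,0,-0.48],[0.009,-0.2,0,-0.64],[0.011,-0.26,0,-0.8],[0.0138,-0.3136,0,-0.96],[0.0138,-0.3136,0,-1.12],[0.0138,-0.3136,0,-1.269],[0.0138,-0.3136,0,-1.269],[0.0138,-0.3136,0,-1.269]]' 0.1 25;  python3 -c "
from look import *
T((435.3,16.7,253.5,-7.9))"
```

```text
time_s: 40.75
position: [434.5, 16.9, 335.9]
eef_rot: [-0.0, 0.755, 0.655, -0.0]
force: [0.5, -0.6, -0.2]
grip_width: 47.6
grasp_force: 0.0
(435.3, 16.7, 253.5, -7.9) -> [-0.0001  0.0009  0.0824] -0.003
```

```bash
python3 -m crank '[[0,0.001,0.03,0],[0,0.001,0.055,0],[0,0.001,0.072,0],[0,0.001,0.082,0],[0,0.001,0.082,0],[0,0.001,0.082,0]]'; python3 -m crank '[[0,0,0,0],[0,0,0,0],[0,0,0,0],[0,0,0,0],[0,0,0,0],[0,0,0,0]]' -1 30
python3 - <<'E'
from h import *
p,M,o=tool();r=175;F=np.array([.9905,-.1375])
for th in np.arange(0.1,1.71,.1):
    d=np.array([*((-r*np.cos(th)+r)*F),r*np.sin(th)]);print(round(th,2),(M.T@d/1000).round(4))
E
```

```text
time_s: 41.5
position: [435.8, 17.0, 254.9]
eef_rot: [0.0, 0.754, 0.656, 0.001]
force: [-0.6, -0.2, 0.1]
grip_width: 47.7
grasp_force: 0.0
time_s: 42.25
position: [435.7, 17.0, 254.4]
eef_rot: [0.0, 0.754, 0.657, 0.0]
force: [0.3, -0.7, 0.2]
grip_width: 11.0
grasp_force: 30.0
0.1 [ 0.      0.0009 -0.0175]
0.2 [ 0.      0.0035 -0.0348]
0.3 [ 0.      0.0078 -0.0517]
0.4 [ 0.      0.0138 -0.0681]
0.5 [ 0.      0.0215 -0.0839]
0.6 [ 0.      0.0306 -0.0988]
0.7 [ 0.      0.0412 -0.1127]
0.8 [ 0.      0.0531 -0.1255]
0.9 [ 0.      0.0663 -0.1371]
1.0 [ 0.      0.0805 -0.1472]
1.1 [ 1.000e-04  9.570e-02 -1.559e-01]
1.2 [ 1.000e-04  1.117e-01 -1.631e-01]
1.3 [ 1.000e-04  1.283e-01 -1.686e-01]
1.4 [ 1.000e-04  1.453e-01 -1.724e-01]
1.5 [ 1.000e-04  1.627e-01 -1.745e-01]
1.6 [ 1.000e-04  1.802e-01 -1.749e-01]
1.7 [ 1.000e-04  1.976e-01 -1.735e-01]
```

```bash
python3 -m crank '[[0,0.0003,-0.0088,0],[0,0.0009,-0.0175,0],[0,0.002,-0.026,0],[0,0.0035,-0.0348,0],[0,0.0055,-0.0433,0],[0,0.0078,-0.0517,0],[0,0.0138,-0.0681,0],[0,0.0215,-0.0839,0],[0,0.0306,-0.0988,0],[0,0.0412,-0.1127,0]]'; python3 -m crank '[[0,0.0119,-0.0128,0],[0,0.0251,-0.0244,0],[0,0.0393,-0.0345,0],[0,0.0545,-0.0432,0],[0,0.0705,-0.0504,0],[0,0.0871,-0.0559,0],[0,0.1041,-0.0597,0],[0,0.1215,-0.0618,0],[0,0.139,-0.0622,0],[0,0.1564,-0.0608,0]]';python3 -m crank '[[0,0,0,0],[0,0,0,0]]'
```

```text
time_s: 43.5
position: [474.8, 11.4, 366.5]
eef_rot: [-0.003, 0.755, 0.656, -0.002]
force: [-2.5, 3.6, -6.4]
grip_width: 11.1
grasp_force: 30.0
time_s: 44.75
position: [630.1, -10.5, 429.4]
eef_rot: [-0.001, 0.754, 0.657, -0.002]
force: [-3.8, 1.2, 4.6]
grip_width: 10.7
grasp_force: 30.0
time_s: 45.0
position: [630.9, -10.8, 429.1]
eef_rot: [0.001, 0.754, 0.656, 0.0]
force: [1.1, -2.4, 2.6]
grip_width: 10.9
grasp_force: 30.0
```

```bash
python3 -m crank '[[0,0,0,0],[0,0,0,0],[0,0,0,0],[0,0,-0.03,0],[0,0,-0.065,0],[0,-0.05,-0.065,0.16],[0,-0.11,-0.065,0.32],[0,-0.17,-0.065,0.48],[0,-0.21,-0.06,0.64],[0,-0.21,0,0.8]]' 0.3; python3 -c "
from look import *
T((425,40,320,82.1))"
```

```text
time_s: 46.25
position: [421.7, 19.0, 431.8]
eef_rot: [-0.0, 0.951, 0.31, 0.007]
force: [1.7, 0.6, -0.9]
grip_width: 56.6
grasp_force: 0.0
(425, 40, 320, 82.1) -> [ 0.0136 -0.0154  0.1119] 0.767
```

```bash
python3 -m crank '[[0.0136,-0.0154,0.04,0.16],[0.0136,-0.0154,0.08,0.32],[0.0136,-0.0154,0.11,0.48],[0.0136,-0.0154,0.11,0.64],[0.0136,-0.0154,0.11,0.767],[0.0136,-0.0154,0.11,0.767],[0.0136,-0.0154,0.11,0.767]]'
python3 - <<'E'
from look import *
im=shot("wrist");punches(im)
s=shot("scene");cv2.imwrite("pics/sc4.png",cv2.resize(s["pixels"][80:300,130:380],None,fx=2.6,fy=2.6))
T((511.2,85.8,280,82.1),(511.2,85.8,207))
E
```

```text
time_s: 47.12
position: [425.0, 39.2, 318.0]
eef_rot: [-0.0, 0.998, -0.066, 0.0]
force: [0.0, -0.3, 0.4]
grip_width: 56.6
grasp_force: 0.0
0.88 [362. 102.] nose [489.5 -71.1  61.8] rect [487.9 -77. ] [52.5 38.5] long yaw 80.2 [215. 220. 223.]
0.78 [278.  98.] nose [500.3   7.4  62. ] rect [500.3   6.9] [39.7 35.3] long yaw 82.6 [242. 245. 246.]
0.64 [190. 102.] nose [511.3  85.5  62. ] rect [510.7  89.1] [47.2 38. ] long yaw 82.2 [229. 232. 233.]
0.24 [16. 35.] nose [641.6 284.4  28.2] rect [647.3 276.7] [12.5 62.3] long yaw 161.7 [131. 138. 139.]
(511.2, 85.8, 280, 82.1) -> [ 0.0791 -0.0577  0.038 ] 0.004
(511.2, 85.8, 207) -> [ 0.0791 -0.0577  0.111 ] None
```

View pics/sc4.png

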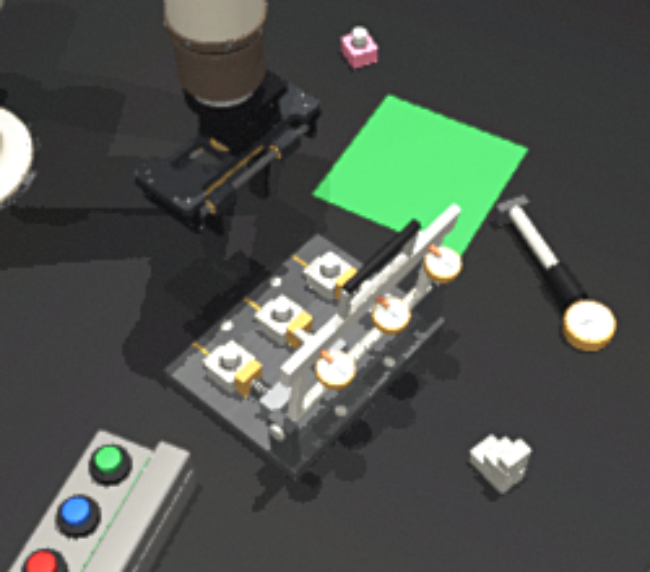

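```bash
python3 -m crank '[[0.04,-0.0577,0.01,0.004],[0.079,-0.0577,0.035,0.004],[0.079,-0.0577,0.04,0.004],[0.079,-0.0577,0.06,0.004],[0.079,-0.0577,0.08,0.004],[0.079,-0.0577,0.1,0.004],[0.079,-0.0577,0.11,0.004],[0.079,-0.0577,0.1105,0.004],[0.079,-0.0577,0.1105,0.004]]'; python3 -m crank '[[0,0,0,0],[0,0,0,0],[0,0,0,0],[0,0,0,0],[0,0,0,0]]' -1 45; python3 -m crank '[[0,0,-0.007,0],[0,0,-0.015,0],[0,0,-0.025,0],[0,0,-0.035,0],[0,0,-0.045,0],[0,0,-0.07,0],[0,0,-0.07,0]]'; python3 -c "
from look import *
T((505,345,280),(505,345,188.5))"
```

```text
time_s: 48.4
position: [511.3, 85.8, 208.1]
eef_rot: [-0.0, 0.998, -0.069, 0.001]
force: [-0.3, -0.5, 0.2]
grip_width: 56.5
grasp_force: 0.0
time_s: 49.02
position: [511.2, 85.4, 207.7]
eef_rot: [0.0, 0.998, -0.069, 0.0]
force: [-0.6, -4.3, 4.6]
grip_width: 39.8
grasp_force: 45.0
time_s: 49.9
position: [512.1, 86.4, 279.5]
eef_rot: [-0.002, 0.998, -0.069, 0.003]
force: [-0.7, -0.0, -1.8]
grip_width: 39.7
grasp_force: 45.0
(505, 345, 280) -> [-4.270e-02 -2.552e-01  2.000e-04] None
(505, 345, 188.5) -> [-0.0432 -0.2548  0.0917] None
```

```bash
python3 -m crank '[[-0.01,-0.06,0,0],[-0.02,-0.12,0,0],[-0.03,-0.18,0,0],[-0.043,-0.255,0,0],[-0.043,-0.255,0.01,0],[-0.043,-0.255,0.04,0],[-0.043,-0.255,0.065,0],[-0.043,-0.255,0.082,0],[-0.043,-0.255,0.089,0],[-0.043,-0.255,0.09,0]]'; python3 -m crank '[[0,0,0.001,0],[0,0,0.0015,0],[0,0,0.0015,0]]'
```

```text
time_s: 51.15
position: [504.1, 344.2, 187.8]
eef_rot: [-0.0, 0.998, -0.069, 0.0]
force: [0.8, -0.2, -0.9]
grip_width: 39.7
grasp_force: 45.0
time_s: 51.52
position: [504.1, 344.2, 187.7]
eef_rot: [-0.0, 0.998, -0.069, 0.001]
force: [-2.3, -2.0, 6.3]
grip_width: 39.4
grasp_force: 45.0
```

Contact with the mat; release and move to nest 1.

```bash
python3 -m crank '[[0,0,0,0],[0,0,0,0],[0,0,0,0],[0,0,-0.03,0],[0,0,-0.08,0],[0,0,-0.11,0],[-0.04,0.06,-0.11,0],[-0.06,0.12,-0.11,0],[-0.06,0.18,-0.11,0],[-0.06,0.24,-0.11,0]]' 0.3
python3 - <<'E'
from look import *
T((500.5,7.3,280,82.1),(500.5,7.3,207))
E
```

```text
time_s: 52.78
position: [411.0, 117.7, 296.1]
eef_rot: [-0.0, 0.998, -0.068, 0.0]
force: [1.1, -1.0, -0.8]
grip_width: 56.6
grasp_force: 0.0
(500.5, 7.3, 280, 82.1) -> [0.1038 0.0972 0.0161] 0.001
(500.5, 7.3, 207) -> [0.1037 0.0972 0.0891] None
```

```bash
python3 -m crank '[[0.0,0.05,0.005,0],[0.05,0.0942,0.01,0],[0.1033,0.0942,0.015,0],[0.1033,0.0942,0.02,0],[0.1033,0.0942,0.03,0]]'
python3 - <<'E'
from look import *
T((500.5,7.3,207,82.1))
E
```

```text
time_s: 53.4
position: [500.8, 11.6, 265.2]
eef_rot: [-0.0, 0.998, -0.07, -0.0]
force: [-0.6, 0.8, 0.4]
grip_width: 56.5
grasp_force: 0.0
(500.5, 7.3, 207, 82.1) -> [0.0004 0.0043 0.0582] -0.002
```

```bash
python3 -m crank '[[0,0.004,0.015,0],[0,0.004,0.03,0],[0,0.004,0.045,0],[0,0.004,0.055,0],[0,0.004,0.0575,0],[0,0.004,0.0575,0]]'; python3 -m crank '[[0,0,0,0],[0,0,0,0],[0,0,0,0],[0,0,0,0],[0,0,0,0]]' -1 45; python3 -m crank '[[0,0,-0.007,0],[0,0,-0.015,0],[0,0,-0.025,0],[0,0,-0.035,0],[0,0,-0.045,0],[0,0,-0.07,0],[0,0,-0.07,0],[0,0,-0.07,0]]'; python3 -c "
from look import *
T((545,268,280),(545,268,188.5))"
```

```text
time_s: 54.15
position: [500.5, 7.9, 208.5]
eef_rot: [-0.0, 0.998, -0.069, 0.0]
force: [0.5, -0.1, 0.4]
grip_width: 56.6
grasp_force: 0.0
time_s: 54.78
position: [500.6, 7.0, 208.8]
eef_rot: [0.001, 0.998, -0.069, -0.0]
force: [1.2, -4.7, 2.2]
grip_width: 39.3
grasp_force: 45.0
time_s: 55.78
position: [500.4, 7.7, 278.1]
eef_rot: [-0.0, 0.998, -0.07, -0.0]
force: [-0.5, 0.1, -3.2]
grip_width: 39.8
grasp_force: 45.0
(545, 268, 280) -> [ 0.0081 -0.2639 -0.0018] None
(545, 268, 188.5) -> [ 0.0081 -0.2639  0.0897] None
```

```bash
python3 -m crank '[[-0.03,-0.05,0,0],[-0.03,-0.11,0,0],[-0.03,-0.17,0,0],[0.008,-0.22,0,0],[0.008,-0.264,0,0],[0.008,-0.264,0.02,0],[0.008,-0.264,0.05,0],[0.008,-0.264,0.073,0],[0.008,-0.264,0.085,0],[0.008,-0.264,0.0875,0]]'; python3 -m crank '[[0,0,0.0005,0],[0,0,0.001,0],[0,0,0.001,0]]'
```

```text
time_s: 57.02
position: [544.9, 267.9, 189.6]
eef_rot: [0.001, 0.998, -0.069, -0.001]
force: [0.8, -0.3, -2.5]
grip_width: 39.7
grasp_force: 45.0
time_s: 57.4
position: [545.1, 268.2, 190.6]
eef_rot: [-0.001, 0.998, -0.069, 0.001]
force: [0.1, -0.5, -2.7]
grip_width: 39.7
grasp_force: 45.0
```

```bash
python3 -m crank '[[0,0,0.001,0],[0,0,0.0015,0],[0,0,0.0015,0]]'
```

```text
time_s: 57.78
position: [545.1, 268.1, 188.8]
eef_rot: [-0.0, 0.998, -0.069, 0.0]
force: [-1.3, -0.7, 1.3]
grip_width: 39.8
grasp_force: 45.0
```

```bash
python3 -m crank '[[0,0,0,0],[0,0,0,0],[0,0,0,0],[0,0,-0.03,0],[0,0,-0.08,0],[-0.04,0,-0.11,0],[-0.1,0.06,-0.11,0],[-0.13,0.12,-0.11,0],[-0.13,0.18,-0.11,0],[-0.13,0.24,-0.11,0]]' 0.3; python3 -m crank '[[0,0.05,0,0],[0,0.07,0,0],[0,0.07,0,0],[0,0.07,0,0]]'
python3 - <<'E'
from look import *
im=shot("wrist");punches(im)
T((489.8,-71.6,280,82.1),(489.8,-71.6,207))
E
```

```text
time_s: 59.02
position: [385.0, 64.9, 298.8]
eef_rot: [-0.0, 0.998, -0.068, 0.001]
force: [1.8, 0.3, 0.5]
grip_width: 56.4
grasp_force: 0.0
time_s: 59.52
position: [377.0, -2.7, 298.6]
eef_rot: [-0.0, 0.998, -0.069, 0.0]
force: [-0.8, 0.0, 0.7]
grip_width: 56.7
grasp_force: 0.0
0.91 [315.  50.] nose [489.1 -71.6  61.9] rect [490.2 -74.5] [48. 41.] long yaw 86.3 [230. 233. 234.]
(489.8, -71.6, 280, 82.1) -> [0.1212 0.0532 0.0185] 0.0
(489.8, -71.6, 207) -> [0.1212 0.0532 0.0915] None
```

```bash
python3 -m crank '[[0.06,0.0532,0.015,0],[0.121,0.0532,0.018,0],[0.121,0.0532,0.02,0],[0.121,0.0532,0.045,0],[0.121,0.0532,0.065,0],[0.121,0.0532,0.08,0],[0.121,0.0532,0.09,0],[0.121,0.0532,0.091,0],[0.121,0.0532,0.091,0]]'; python3 -m crank '[[0,0,0,0],[0,0,0,0],[0,0,0,0],[0,0,0,0],[0,0,0,0]]' -1 45; python3 -m crank '[[0,0,-0.007,0],[0,0,-0.015,0],[0,0,-0.025,0],[0,0,-0.035,0],[0,0,-0.045,0],[0,0,-0.07,0],[0,0,-0.07,0],[0,0,-0.07,0]]'; python3 -c "
from look import *
T((465,268,280),(465,268,188.5))"
```

```text
time_s: 60.75
position: [489.3, -72.2, 207.8]
eef_rot: [-0.0, 0.998, -0.069, 0.0]
force: [0.6, -0.4, -0.5]
grip_width: 56.8
grasp_force: 0.0
time_s: 61.38
position: [489.2, -72.7, 207.7]
eef_rot: [0.0, 0.998, -0.069, 0.0]
force: [-0.4, -3.4, 4.4]
grip_width: 39.3
grasp_force: 45.0
time_s: 62.38
position: [488.9, -72.4, 277.0]
eef_rot: [-0.0, 0.998, -0.07, -0.0]
force: [-0.8, -0.3, -3.7]
grip_width: 39.6
grasp_force: 45.0
(465, 268, 280) -> [-0.0709 -0.3338 -0.0028] None
(465, 268, 188.5) -> [-0.0708 -0.3337  0.0887] None
```

```bash
python3 -m crank '[[-0.03,-0.06,0,0],[-0.04,-0.12,0,0],[-0.05,-0.18,0,0],[-0.06,-0.24,0,0],[-0.07,-0.29,0,0],[-0.071,-0.334,0,0],[-0.071,-0.334,0.02,0],[-0.071,-0.334,0.05,0],[-0.071,-0.334,0.073,0],[-0.071,-0.334,0.084,0]]'; python3 -m crank '[[0,0,0.002,0],[0,0,0.0035,0],[0,0,0.0045,0],[0,0,0.0045,0]]'
```

```text
time_s: 63.62
position: [464.5, 267.7, 191.0]
eef_rot: [0.002, 0.998, -0.069, -0.001]
force: [-0.1, 0.3, -3.1]
grip_width: 39.8
grasp_force: 45.0
time_s: 64.12
position: [465.1, 268.2, 189.4]
eef_rot: [-0.0, 0.998, -0.069, 0.0]
force: [0.7, -0.1, -2.1]
grip_width: 39.6
grasp_force: 45.0
```

```bash
python3 -m crank '[[0,0,0.001,0],[0,0,0.0015,0],[0,0,0.0015,0]]'; python3 -m crank '[[0,0,0,0],[0,0,0,0],[0,0,0,0],[0,0,-0.03,0],[0,0,-0.08,0],[-0.03,0,-0.12,0],[-0.05,0,-0.14,0],[-0.05,0,-0.14,0],[-0.05,0,-0.14,0]]' 0.3
python3 - <<'E'
from look import *
im=shot("wrist");punches(im)
s=shot("scene");punches(s);cv2.imwrite("pics/end.png",np.vstack([im["pixels"][:230],cv2.resize(s["pixels"][60:340,100:400],(512,340))]))
d=outline_of("mat",im)
m=cv2.inRange(cv2.cvtColor(im["pixels"],cv2.COLOR_BGR2HSV),(50,120,60),(80,255,255))>0
c=cloud(im,m);c=c[c[:,2]<10];print(cv2.minAreaRect(c[:,:2].astype(np.float32)))
E
```

```text
time_s: 64.5
position: [465.0, 268.2, 187.8]
eef_rot: [-0.0, 0.998, -0.069, 0.0]
force: [-0.9, -0.5, 1.6]
grip_width: 39.6
grasp_force: 45.0
time_s: 65.62
position: [415.6, 274.9, 326.7]
eef_rot: [0.0, 0.998, -0.069, -0.0]
force: [-0.1, -0.0, -0.5]
grip_width: 56.4
grasp_force: 0.0
0.93 [248. 128.] nose [465.4 268.8  41.9] rect [465.4 268.8] [40.4 34.8] long yaw 82.0 [220. 231. 230.]
0.81 [172. 100.] nose [504.1 344.4  42. ] rect [504.8 344.6] [41.3 35. ] long yaw 81.5 [219. 226. 222.]
0.59 [240.  50.] nose [544.5 268.9  41.9] rect [544.5 269.3] [39.5 36.1] long yaw 81.9 [228. 235. 231.]
0.69 [294. 154.] nose [548.4 264.   40.5] rect [548.2 265.5] [41.7 34.3] long yaw 80.7 [181. 187. 188.]
0.65 [274. 146.] nose [467.  265.2  41.4] rect [465.2 265.5] [44.4 37. ] long yaw 84.8 [176. 182. 184.]
0.6 [301. 137.] nose [507.4 339.3  42.4] rect [505.5 341.5] [44.3 37. ] long yaw 80.2 [181. 187. 188.]
((504.9660339355469, 305.9599304199219), (201.94769287109375, 202.23956298828125), 3.607252597808838)
```

View pics/end.png

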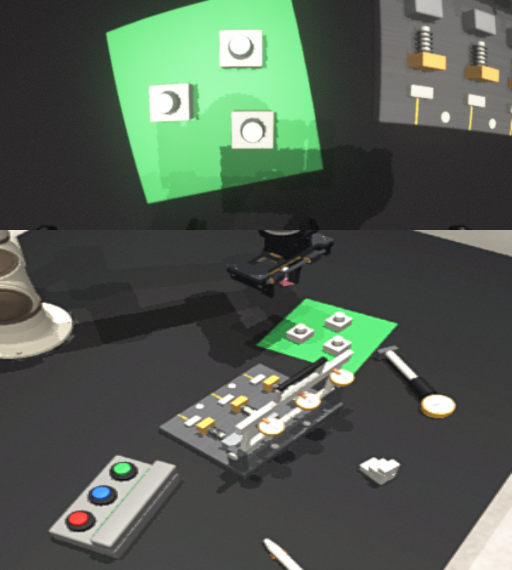

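All three punches stand nose up, well inside the mat; the bridge is up and everything else is untouched.

```bash
python3 -c "
from bench import close_job; print(close_job())"
```

```text
the job is handed in; nothing more can be done
None
```

The job is done and handed in at about 66 s: I loaded all three punches, gauged them with the bridge level on its stop, pressed green then blue, swung the bridge back up and stood the punches nose up on the mat. I judged the foot readings from the level bridge and seated punch heights, not from the dials. The bridge met its stop with about 35 N at the wrist.

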